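Shut off one air line and bleed it

ROBOT

A 7-joint arm with a two-finger parallel gripper is mounted at the origin on the work surface. World frame = base frame: x ahead of the robot, y to its left, z up, the work surface at z = 0. Lengths are in m, angles in rad, forces in N, time in s.
With the tool pointing down it reaches from about 0.425 to 0.875 m from the base axis. Payload 9.9 kg.
Tool frame: the origin (TCP) lies on the centre line of the jaws, within the pads' length; the fingertips stand 19 mm ahead of it and the grasp point (between the pads) is the TCP; z points along the fingers, y is the line along which they close (so a half turn about z gives the same grasp; the last joint's range is limited). The gripper opens to 85 mm and grips with 20 to 120 N. Pads are 22 mm wide; open, the fingers measure 114 mm over their backs; the gripper's body (76 mm by 85 mm) begins 54 mm behind the grasp point. The pads swing forward as they close: fully open they stand 13 mm farther back than shut.
Start: joints at [1.123, 0.576, 0.025, 1.437, -0.015, 1.129, -0.057], TCP at [0.24, -0.631, 0.25] pointing down, gripper open.
Joint ranges: [-2.76, 2.76], [-0.34, 2.15], [-1.52, 1.57], [0.19, 2.46], [-1.09, 4.23], [0.17, 1.99], [-2.82, 2.82]. Speed limits (rad/s): [2.22, 2.22, 3.01, 3.01, 3.14, 3.14, 3.14].

INTERFACE

Orientations are given as a unit quaternion [w, x, y, z].
In Python, from station import env gives the robot as it stands. The module is installed in compiled form; this text tells all that it offers.
- The arm moves only by the shell command python3 -m crank 'ROWS' [FORCE]. ROWS is JSON, a list of rows, each an object of numbers: "grip": the gripper's target within -1 to 1 (fully open at 1, half-way at 0, shut at -1); "x", "y", "z": the shift along the tool's x, y, z in m; "wx", "wy", "wz": the turn, a rotation vector about the tool's x, y, z in degrees. In form: [{"grip": .., "x": .., "y": .., "z": .., "wx": .., "wy": .., "wz": ..}, ...]. A call has 1 to 20 rows; each row is the pose to reach, as a shift and turn from the pose commanded when the call began, along the tool's axes at that moment; what a row does not reach only later rows make up. A row lasts 1/10 s, in which the tool goes at most 50 mm and 8.59 degrees, less where a joint would pass 70% of its speed; a pose out of reach is approached as far as the arm can. A call with a gripper value outside its range is refused whole. The fingers move at their own pace and stop on an object; FORCE is the grip in N (left out, the last holds). Time passes only in rows, so rows that repeat a pose let the fingers close. It gives the time, the measured TCP pose, the force, the opening and the grip force at its end, in the units of the state.
- env.read_state(): the state, without advancing time (a new reading comes with each control period).
- env.camera(name): name is "scene" or "side" or "wrist"; returns a dict with "color" (400x640x3 uint8, red, green, blue), "mtx" (3x3 intrinsics, pixels), "rvec" (rotation vector, rad) and "tvec" (3), from world to camera coordinates, as OpenCV has them; the wrist camera has in their place "hand_eye" (4x4, takes a point from camera to tool coordinates, whose origin is the TCP and whose axes are the flange's). Camera axes: x right, y down, z forward; pixel columns grow to the right and rows downward; lengths in m; the calibration is good to about 2 mm. A picture is of the moment at which its call begins: read the wrist's pose just before it. There is no depth.
- env.close_job(): hands the job in; it is judged then, once.
The state is a dict: "t": time; "joint_positions": joint angles; "dq": joint speeds; "effort": joint torques, N m; "ee_pos": TCP position; "ee_rot": TCP orientation; "ft_force": force on the tool from outside, world axes, zero at the start; "ft_torque": the same for the moment, N m; "opening": finger opening in m; "finger_force": force on a finger pad.
Only numpy, scipy, OpenCV 4.12 (cv2) and the standard library are available. Lean on these libraries where they do the work, as an engineer would, in place of code of your own. Each camera call takes 0.05 s, during which the arm holds its last target. There are 200 camera calls.

TASK

Close the orange valve on the air manifold fully, without touching the blue valves beside it. Then take the stylus from its stand, press the red bleed button, recessed in its brass boss, fully down with the stylus tip and keep it down for about a second. Put the stylus back upright in its stand, fully home, and leave everything else where it is.

Things in the scene. Friction and masses are not known exactly. Their poses are not given: they have to be found in the camera images.
- manifold: Aluminium air manifold, fixed to the bench: block 86 (x) by 320 (y) by 45 mm high on a 110 x 340 x 10 mm steel foot plate. Origin: centre of the underside. Its x axis runs across the row (at yaw 0 it points away from the robot), y along the row. On its flat top (45 mm above the bench), in one row 62 mm apart at y = -125, -63, -1 and +61 mm, stand four valves in an order that changes; at y = +130 mm is the brass bleed boss. The brass couplings stick out of its +x side.
- valve_orange (a joint): The valve with the orange handle, the one to close. 0 = fully open (bar along the manifold's x, white mark towards its -x side), 1.571 rad = fully closed, at a hard stop (bar along the row, white mark towards +y, the bleed-boss end). Grows clockwise seen from above. Starts at 0.10 to 0.50 rad. Stays where it is left; turning takes about 0.06 N m.
- valve_orange_grip (a point): On the turning axis of the orange valve, at mid-height to grip, 37 mm above the manifold's top. The point turns with the handle: its x axis lies along the bar, z is up. All four valves are alike: a steel base disc 60 mm across and 6 mm high, on it a disc 36 mm across and 8 mm high, and on that an upright bar handle 34 mm long, 14 mm thick, its top 44 mm above the manifold's top (7 mm above this point), a white mark on the half towards the bar's -x end.
- bleed_mouth (a point): Centre of the mouth of the brass bleed boss on the manifold: an upright ring 32 mm in outer diameter with a 14 mm bore, its rim 14 mm above the manifold's top. Fixed to the manifold.
- bleed_top (a point): Centre of the top of the red bleed button, 11 mm in diameter, recessed in the boss 6 mm below its rim when up. Moves with the button. Too deep and narrow for fingers.
- bleed (a joint): Travel of the bleed button: 0 = up, 0.005 m = fully down. It moves straight down against a spring (about 1 N to start, 3.5 N fully down) and springs back up.
- stylus: Bleed stylus, about 60 g (it varies), standing tip down in its stand: green round grip 16 mm in diameter and 60 mm long, over a steel flange 26 mm in diameter and 4 mm thick, below which a steel shank 9 mm in diameter runs 20 mm and then a pin 6 mm in diameter 22 mm more. Origin: centre of the underside of the flange, z up along the grip; the grip runs from z = 4 to 64 mm, the tip is at z = -42 mm. In the stand its flange rests flat on the stand's top.
- stylus_tip (a point): The end of the stylus's steel pin, 42 mm below the stylus's origin.
- stand: Black plastic block 60 x 60 x 55 mm high, fixed to the bench, origin at the centre of its underside. In its top is a round hole 18 mm in diameter and 50 mm deep (with a 3 mm chamfer) for the stylus's shank. It is on the left or the right of the manifold.
- stand_hole0 (a point): Centre of the mouth of the stand's hole, on its top face, 55 mm above the bench.
- tray: Bystander: loose blue tray 80 x 80 x 30 mm with brass fittings, on the side opposite the stand. Origin under its centre.
- jar: Bystander: loose white jar with an orange cap, 60 mm in diameter, 70 mm high. Origin under its centre.
- spray: Bystander: loose blue bottle, 52 mm in diameter, 120 mm high. Origin under its centre.
- valve_blue_a: A neighbouring valve with a blue handle, otherwise the same as the orange one, open, closed or anywhere between; to be left alone. Origin on its turning axis, 6 mm above the manifold's top; x along the bar.
- valve_blue_a_mark (a point): The white mark on that blue handle's bar, 15 mm from its turning axis and 44 mm above the manifold's top.
- valve_blue_b: A neighbouring valve with a blue handle, otherwise the same as the orange one, open, closed or anywhere between; to be left alone. Origin on its turning axis, 6 mm above the manifold's top; x along the bar.
- valve_blue_b_mark (a point): The white mark on that blue handle's bar, 15 mm from its turning axis and 44 mm above the manifold's top.
- valve_blue_c: A neighbouring valve with a blue handle, otherwise the same as the orange one, open, closed or anywhere between; to be left alone. Origin on its turning axis, 6 mm above the manifold's top; x along the bar.
- valve_blue_c_mark (a point): The white mark on that blue handle's bar, 15 mm from its turning axis and 44 mm above the manifold's top.

How it is judged:
By the outcome, as a careful person would: the job done as asked, in the order asked, and still so for the second after the job is handed in, with the robot touching nothing.
It also fails if it takes over 61 s, if anything falls off the work surface, if the arm or the gripper's body presses on something with over 40 N, if the wrist force passes 120 N, or if a joint passes its speed limit or range.

## Working session

There is one attempt and no reset: what is moved stays moved. The work goes in short steps, Python scripts to look and compute and a shell command to move; the robot and the scene stay as the last step left them, time stands still between calls to the robot, and variables do not carry over. Pictures are saved under pics/ and viewed, at most 14 in all, crops included, and the job is handed in when it is done.

```bash
mkdir -p pics; cat > h.py <<'E'
import numpy as np, cv2
from station import env
from scipy.spatial.transform import Rotation as R
def cam(n):
    s=env.read_state(); c=env.camera(n); K=np.array(c["mtx"])
    if n=="wrist":
        q=s["ee_rot"]; T=np.eye(4); T[:3,:3]=R.from_quat([q[1],q[2],q[3],q[0]]).as_matrix(); T[:3,3]=s["ee_pos"]
        M=T@np.array(c["hand_eye"]); Rc=M[:3,:3]; o=M[:3,3]
    else:
        Rm=cv2.Rodrigues(np.array(c["rvec"],float))[0]; Rc=Rm.T; o=-Rm.T@np.array(c["tvec"],float).ravel()
    return c["color"],K,Rc,o
def ray(C,uv):
    _,K,Rc,o=C; d=Rc@np.linalg.inv(K)@np.array([uv[0],uv[1],1.0]); return o,d/np.linalg.norm(d)
def plane(C,uv,z):
    o,d=ray(C,uv); return o+d*(z-o[2])/d[2]
def proj(C,p):
    _,K,Rc,o=C; q=K@(Rc.T@(np.array(p)-o)); return q[:2]/q[2]
def tri(rs):
    A=np.zeros((3,3));b=np.zeros(3)
    for o,d in rs:
        P=np.eye(3)-np.outer(d,d);A+=P;b+=P@o
    p=np.linalg.solve(A,b); return p,[np.linalg.norm((np.eye(3)-np.outer(d,d))@(p-o)) for o,d in rs]
def blobs(img,lo,hi,amin=30):
    hsv=cv2.cvtColor(img,cv2.COLOR_RGB2HSV); m=cv2.inRange(hsv,lo,hi)
    n,l,st,ce=cv2.connectedComponentsWithStats(m)
    return [(ce[i].round(1),st[i].tolist()) for i in range(1,n) if st[i,4]>=amin],m
E
python3 - <<'E'
from h import *
s=env.read_state(); print(s)
for n in("scene","side"):
    C=cam(n); print(n,C[3],C[1][0,0]); cv2.imwrite(f"pics/{n}0.png",C[0][...,::-1])
E
```

```text
{'t': 0.0, 'joint_positions': array([ 1.12316392,  0.57650093,  0.02480331,  1.43792363, -0.01497195,
        1.12898115, -0.05653939]), 'dq': array([ 0.00157836,  0.00105135, -0.00080175,  0.00070738, -0.00029143,
       -0.00084165, -0.001586  ]), 'effort': array([ 7.88110356e-04, -7.65728903e+01,  2.25096412e+00, -2.85960817e+01,
        1.54516927e-02,  1.28619029e-02,  5.64567145e-06]), 'ee_pos': array([ 0.24007424, -0.63041119,  0.24945716]), 'ee_rot': array([-7.92028415e-04,  9.83494820e-01,  1.80934451e-01, -1.90174135e-04]), 'ft_force': array([ 0.66225958,  0.66072388, -0.79060233]), 'ft_torque': array([ 0.0402188 , -0.04813057,  0.02523262]), 'finger_force': 0.0, 'opening': 0.08525215956605288}
scene [ 1.06611335 -0.0615036   0.94687839] 393.4128336896438
side [ 0.51185732 -0.83880791  0.69591796] 375.69847041511315
```

View pics/scene0.png

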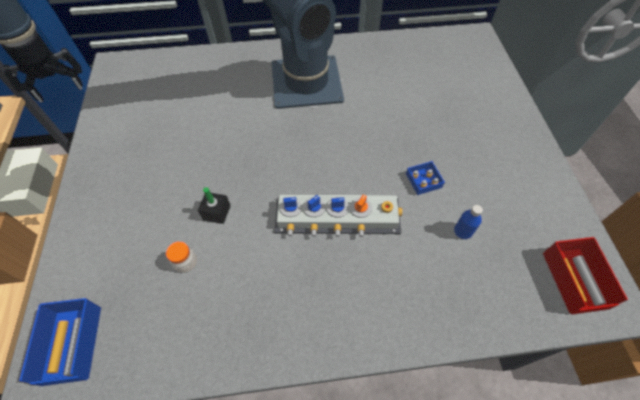

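View pics/side0.png

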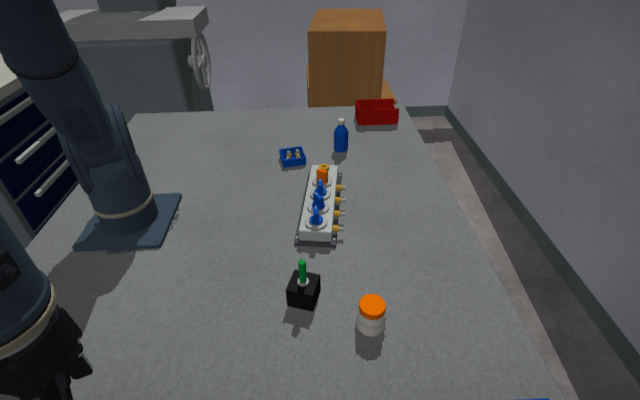

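The scene view shows the manifold with three blue valves, the orange one at about (362,203) and the boss at (387,207). The stand and stylus are at (213,207), on the robot's right. The side view agrees: orange at (322,174), stylus at (302,272).

```bash
python3 - <<'E'
from h import *
A=cam("scene");B=cam("side")
for nm,lo,hi in(("orange",(3,150,120),(14,255,255)),("green",(45,120,50),(80,255,255)),("boss",(15,120,100),(28,255,255))):
    print(nm,[(a[0],a[1]) for a in blobs(A[0],lo,hi,15)[0]],"|",[(a[0],a[1]) for a in blobs(B[0],lo,hi,15)[0]])
for nm,a,b in(("orange",(362,201),(322,174)),("stylus",(208,193),(302,268))):
    print(nm,tri([ray(A,a),ray(B,b)]))
print("orange pl",plane(A,(362,201),.075),"boss",plane(A,(387,206),.059))
for u in((278,195),(399,195),(278,222),(400,222)): print(plane(A,u,.045))
print("stand",plane(A,(214,201),.055),plane(B,(304,280),.055))
E
```

```text
orange [(array([361.1, 204.6]), [355, 197, 12, 15, 120]), (array([177.3, 251.9]), [166, 242, 23, 21, 369]), (array([574.9, 278.9]), [563, 257, 25, 46, 206])] | [(array([321.5, 174.5]), [317, 169, 10, 14, 85]), (array([369.6, 312.5]), [359, 295, 27, 25, 112])]
green [(array([208. , 194.3]), [204, 188, 9, 14, 62])] | [(array([302. , 270.5]), [298, 259, 8, 24, 155])]
boss [(array([386.6, 206.5]), [382, 202, 11, 10, 74]), (array([399.9, 210.7]), [399, 208, 3, 7, 17]), (array([ 14. , 247.8]), [0, 213, 37, 71, 1153]), (array([290.2, 226.2]), [287, 224, 7, 5, 31]), (array([313.6, 226.1]), [311, 224, 6, 5, 29]), (array([337.3, 226.5]), [334, 224, 7, 6, 31]), (array([360.5, 226.6]), [358, 224, 6, 6, 28]), (array([575.6, 279.5]), [566, 259, 20, 41, 73]), (array([ 57.3, 346.9]), [48, 322, 19, 50, 429]), (array([633.4, 355.2]), [623, 340, 17, 34, 173])] | [(array([347.9,  20.3]), [308, 9, 78, 23, 1611]), (array([307.7,  74. ]), [307, 65, 2, 23, 33]), (array([385.6,  90.2]), [381, 78, 13, 20, 153]), (array([323.7, 166.9]), [319, 164, 10, 8, 55]), (array([338.5, 186.8]), [337, 184, 5, 6, 22]), (array([337.5, 199.3]), [335, 197, 6, 6, 30]), (array([336.3, 212.6]), [334, 210, 6, 7, 34]), (array([335.3, 227.5]), [333, 225, 6, 7, 34]), (array([372. , 304.1]), [360, 294, 25, 21, 397])]
orange (array([0.54974714, 0.09518493, 0.07516146]), [np.float64(0.003195279471550163), np.float64(0.0031952794715502963)])
stylus (array([ 0.48871991, -0.29494683,  0.09839922]), [np.float64(0.0016329571430081966), np.float64(0.0016329571430082227)])
orange pl [0.54622026 0.09673909 0.075     ] boss [0.56017345 0.16226691 0.059     ]
[ 0.48082288 -0.12079999  0.045     ]
[0.52209857 0.20535249 0.045     ]
[ 0.56410441 -0.12589491  0.045     ]
[0.60417962 0.18948119 0.045     ]
stand [ 0.48487364 -0.28977824  0.055     ] [ 0.49250751 -0.29187082  0.055     ]
```

```bash
python3 -m crank '[{"grip":1,"x":0.18,"y":-0.135,"z":0},{"grip":1,"x":0.36,"y":-0.27,"z":0,"wz":-40},{"grip":1,"x":0.36,"y":-0.27,"z":0,"wz":-40},{"grip":1,"x":0.36,"y":-0.27,"z":0,"wz":-40},{"grip":1,"x":0.36,"y":-0.27,"z":0,"wz":-40},{"grip":1,"x":0.36,"y":-0.27,"z":0,"wz":-40},{"grip":1,"x":0.36,"y":-0.27,"z":0,"wz":-40},{"grip":1,"x":0.36,"y":-0.27,"z":0,"wz":-40},{"grip":1,"x":0.36,"y":-0.27,"z":0,"wz":-40},{"grip":1,"x":0.36,"y":-0.27,"z":0,"wz":-40},{"grip":1,"x":0.36,"y":-0.27,"z":0,"wz":-40},{"grip":1,"x":0.36,"y":-0.27,"z":0,"wz":-40}]'
python3 - <<'E'
from h import *
s=env.read_state(); c=env.camera("wrist"); print(np.round(c["hand_eye"],4).tolist(),c["mtx"][0][0],s["ee_pos"],s["t"],s["joint_positions"].round(2))
C=cam("wrist")
cv2.imwrite("pics/w1.png",C[0][...,::-1])
print(blobs(C[0],(45,120,50),(80,255,255))[0], proj(C,(.488,-.293,.119)),proj(C,(.488,-.293,.055)))
E
```

```text
[[0.0009, -0.9552, -0.2959, 0.0753], [1.0, 0.0005, 0.0014, 0.0004], [-0.0012, -0.2959, 0.9552, -0.1237], [0.0, 0.0, 0.0, 1.0]] 309.2696359796087 [ 0.24008517 -0.63061945  0.2497687 ] 0.2 [ 1.12  0.58  0.02  1.44 -0.01  1.13 -0.06]
[] [-121.7857346  -456.34450455] [  -1.75477858 -303.6525707 ]invalid input
```

View pics/w1.png

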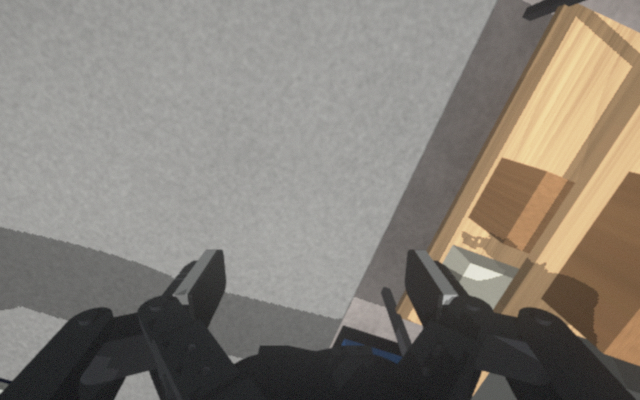

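The call was refused; I'll give every key in every row. The picture shows only bench and bins, with the jaws at the bottom centre.

```bash
python3 -m crank '[{"grip":1,"x":0.309,"y":-0.193,"z":0,"wx":0,"wy":0,"wz":-40},{"grip":1,"x":0.309,"y":-0.193,"z":0,"wx":0,"wy":0,"wz":-40},{"grip":1,"x":0.309,"y":-0.193,"z":0,"wx":0,"wy":0,"wz":-40},{"grip":1,"x":0.309,"y":-0.193,"z":0,"wx":0,"wy":0,"wz":-40},{"grip":1,"x":0.309,"y":-0.193,"z":0,"wx":0,"wy":0,"wz":-40},{"grip":1,"x":0.309,"y":-0.193,"z":0,"wx":0,"wy":0,"wz":-40},{"grip":1,"x":0.309,"y":-0.193,"z":0,"wx":0,"wy":0,"wz":-40},{"grip":1,"x":0.309,"y":-0.193,"z":0,"wx":0,"wy":0,"wz":-40},{"grip":1,"x":0.309,"y":-0.193,"z":0,"wx":0,"wy":0,"wz":-40},{"grip":1,"x":0.309,"y":-0.193,"z":0,"wx":0,"wy":0,"wz":-40},{"grip":1,"x":0.309,"y":-0.193,"z":0,"wx":0,"wy":0,"wz":-40}]'
python3 - <<'E'
from h import *
s=env.read_state(); print(s["ee_pos"],s["t"],s["joint_positions"].round(2),s["dq"].round(2))
C=cam("wrist")
cv2.imwrite("pics/w2.png",C[0][...,::-1]); np.savez("w2.npz",img=C[0],K=C[1],R=C[2],o=C[3])
print(blobs(C[0],(45,120,50),(80,255,255))[0], proj(C,(.488,-.293,.119)),proj(C,(.488,-.293,.055)))
E
```

```text
t: 1.4
ee_pos: [0.459, -0.3422, 0.2502]
ee_rot: [0.0, 0.863, 0.505, -0.001]
ft_force: [-0.0, -0.2, -0.2]
opening: 0.0854
finger_force: 0.0
[ 0.45900609 -0.34223622  0.25017857] 1.4 [ 0.7   0.43 -0.2   1.71  0.1   1.02 -0.05] [ 0.01 -0.   -0.    0.   -0.    0.   -0.  ]
[(array([320.3, 126.2]), [312, 116, 17, 20, 256])] [315.95746804 122.12296793] [315.77029668 117.48255648]
```

View pics/w2.png

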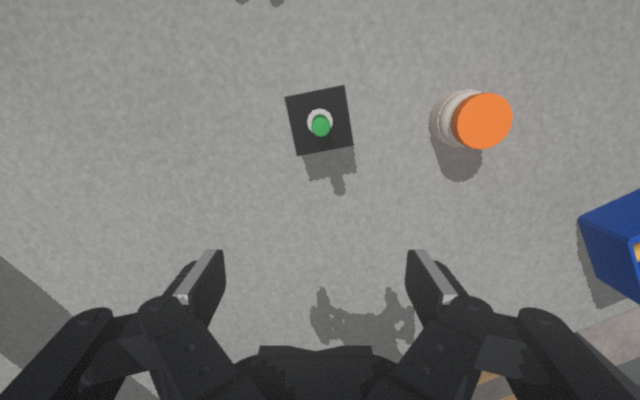

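The wrist view shows the stand at about (320,120), the green grip top at (320,126) and the jar on the right. Now on to the valve.

```bash
python3 -m crank '[{"grip":0,"x":0.43,"y":-0.087,"z":0.02,"wx":0,"wy":0,"wz":-95},{"grip":0,"x":0.43,"y":-0.087,"z":0.02,"wx":0,"wy":0,"wz":-95},{"grip":0,"x":0.43,"y":-0.087,"z":0.02,"wx":0,"wy":0,"wz":-95},{"grip":0,"x":0.43,"y":-0.087,"z":0.02,"wx":0,"wy":0,"wz":-95},{"grip":0,"x":0.43,"y":-0.087,"z":0.02,"wx":0,"wy":0,"wz":-95},{"grip":0,"x":0.43,"y":-0.087,"z":0.02,"wx":0,"wy":0,"wz":-95},{"grip":0,"x":0.43,"y":-0.087,"z":0.02,"wx":0,"wy":0,"wz":-95},{"grip":0,"x":0.43,"y":-0.087,"z":0.02,"wx":0,"wy":0,"wz":-95},{"grip":0,"x":0.43,"y":-0.087,"z":0.02,"wx":0,"wy":0,"wz":-95},{"grip":0,"x":0.43,"y":-0.087,"z":0.02,"wx":0,"wy":0,"wz":-95},{"grip":0,"x":0.43,"y":-0.087,"z":0.02,"wx":0,"wy":0,"wz":-95},{"grip":0,"x":0.43,"y":-0.087,"z":0.02,"wx":0,"wy":0,"wz":-95},{"grip":0,"x":0.43,"y":-0.087,"z":0.02,"wx":0,"wy":0,"wz":-95},{"grip":0,"x":0.43,"y":-0.087,"z":0.02,"wx":0,"wy":0,"wz":-95}]'
python3 - <<'E'
from h import *
s=env.read_state(); print(s["ee_pos"],s["t"],s["joint_positions"].round(2),s["dq"].round(2))
C=cam("wrist")
cv2.imwrite("pics/w3.png",C[0][...,::-1]); np.savez("w3.npz",img=C[0],K=C[1],R=C[2],o=C[3])
print(blobs(C[0],(3,150,120),(14,255,255))[0], proj(C,(.548,.096,.089)))
d=np.load("w2.npz"); W=(d["img"],d["K"],d["R"],d["o"])
print("grip top",plane(W,(320.3,126.2),.119)); print("flange",plane(W,(319.5,121),.059))
print("stand",np.mean([plane(W,u,.055) for u in((285,98),(345,86),(353,145),(297,155))],0),[plane(W,u,.055).round(4) for u in((285,98),(345,86),(353,145),(297,155))])
E
```

```text
t: 2.85
ee_pos: [0.5939, 0.0764, 0.2303]
ee_rot: [0.0, 0.212, 0.977, -0.0]
ft_force: [0.1, -0.1, 0.1]
opening: 0.0425
finger_force: 0.0
[0.59392328 0.07640255 0.2303295 ] 2.85 [ 0.22  0.54 -0.68  1.66  0.38  1.07  0.57] [-0.01 -0.   -0.    0.    0.    0.    0.01]
[(array([314.7, 133.6]), [297, 114, 33, 40, 771]), (array([  2.9, 357.4]), [0, 345, 8, 25, 150])] [314.41563301 130.45506003]
grip top [ 0.48949099 -0.2975165   0.119     ]
flange [ 0.48967597 -0.29756682  0.059     ]
stand [ 0.48963224 -0.29876911  0.055     ] [array([ 0.4707, -0.262 ,  0.055 ]), array([ 0.5273, -0.2809,  0.055 ]), array([ 0.508 , -0.3357,  0.055 ]), array([ 0.4525, -0.3165,  0.055 ])]
```

View pics/w3.png

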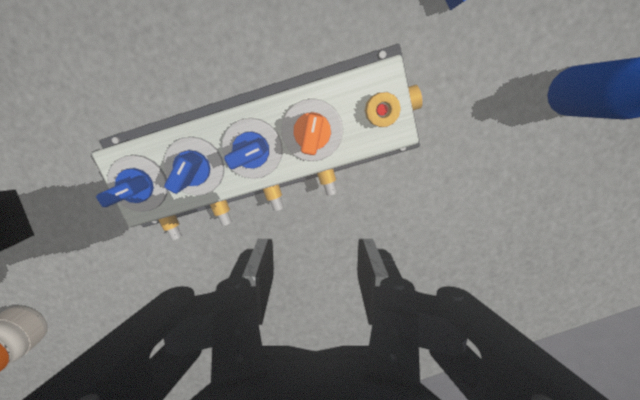

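The wrist view shows orange at (313,130), its mark pointing up the image (about (314,122)), the boss at (383,110), and the nearest blue at (248,150). Now I measure these.

```bash
cat > m.py <<'E'
from h import *
d=np.load("w3.npz"); W=(d["img"],d["K"],d["R"],d["o"]); img=W[0]
A=cam("scene")
c=[(95,152),(404,55),(418,142),(131,225)]
g=cv2.cornerSubPix(cv2.cvtColor(img,cv2.COLOR_RGB2GRAY),np.float32(c).reshape(-1,1,2),(5,5),(-1,-1),(3,30,.01)).reshape(-1,2)
P=[plane(W,u,.045) for u in g]; print(g.round(1).tolist(),np.round(P,4).tolist(),[np.linalg.norm(P[i]-P[i-1]).round(4) for i in range(4)])
v=P[1]-P[0]; yaw=np.arctan2(-v[0],v[1]); print("yaw",np.degrees(yaw))
B,m=blobs(img,(14,110,90),(30,255,255)); print([b for b in B if 350<b[0][0]<430])
sub=np.zeros_like(m); sub[90:130,362:402]=m[90:130,362:402]
ct=max(cv2.findContours(sub,cv2.RETR_EXTERNAL,cv2.CHAIN_APPROX_NONE)[0],key=cv2.contourArea); e=cv2.fitEllipse(ct); print("boss ell",e)
b=plane(W,e[0],.056); print("boss",b, "red",[ (x[0],plane(W,x[0],.053)) for x in blobs(img,(0,120,80),(3,255,255),5)[0] if 370<x[0][0]<395])
ey=np.array([-np.sin(yaw),np.cos(yaw),0]); print("orange from boss",b-ey*.069)
hsv=cv2.cvtColor(img,cv2.COLOR_RGB2HSV); w=cv2.inRange(hsv,(0,0,150),(180,120,255)); o=cv2.inRange(hsv,(3,150,80),(14,255,255))
ct=max(cv2.findContours(o[100:165,290:340].copy(),cv2.RETR_EXTERNAL,cv2.CHAIN_APPROX_NONE)[0],key=cv2.contourArea)
hull=np.zeros((65,50),np.uint8); cv2.fillConvexPoly(hull,cv2.convexHull(ct),1); hull=cv2.erode(hull,np.ones((3,3)))
ys,xs=np.nonzero(hull&(w[100:165,290:340]>0)); q=np.c_[xs+290,ys+100].astype(float); print("mark px",len(q),q.mean(0))
ln=cv2.fitLine(q.astype(np.float32),cv2.DIST_L2,0,.01,.01).ravel(); a=plane(W,ln[2:]-5*ln[:2],.089);z=plane(W,ln[2:]+5*ln[:2],.089); t=z-a; print("mark c",plane(W,q.mean(0),.089),"line deg",np.degrees(np.arctan2(t[1],t[0])))
big=cv2.resize(img[90:180,270:410],None,fx=5,fy=5,interpolation=cv2.INTER_CUBIC); cv2.imwrite("pics/crop.png",big[...,::-1])
E
python3 m.py
```

```text
[[91.0, 153.39999389648438], [400.3999938964844, 54.599998474121094], [418.3999938964844, 142.10000610351562], [128.5, 228.0]] [[0.4796, -0.1198, 0.045], [0.522, 0.1943, 0.045], [0.6047, 0.1835, 0.045], [0.5632, -0.1322, 0.045]] [np.float64(0.0844), np.float64(0.3169), np.float64(0.0833), np.float64(0.3184)]
yaw -7.687479546110216
[(array([415.3,  96.7]), [409, 86, 13, 23, 213]), (array([382.7, 108.9]), [367, 93, 33, 33, 684])]
boss ell ((382.7906494140625, 109.03211212158203), (31.480039596557617, 33.35390853881836), 38.428836822509766)
boss [0.55919705 0.16052882 0.056     ] red [(array([381.6, 109.3]), array([0.55930183, 0.15996265, 0.053     ]))]
orange from boss [0.54996695 0.09214896 0.056     ]
mark px 57 [313.52631579 124.71929825]
mark c [0.54338739 0.09727584 0.089     ] line deg 150.91807448747525
```

View pics/crop.png

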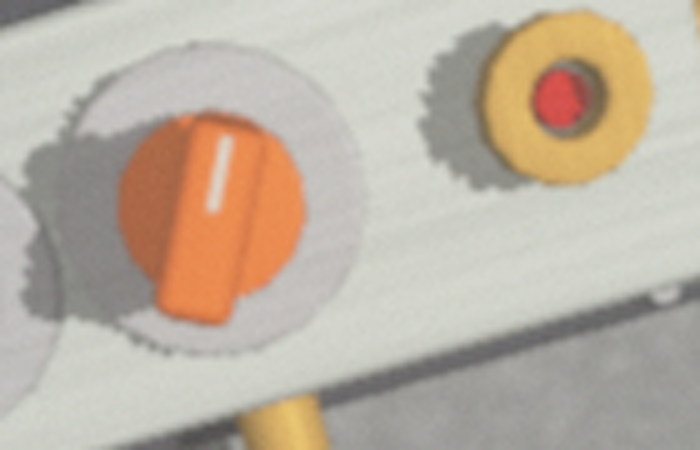

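The crop shows the bar top with corners at about (195,120), (262,132), (228,325), (158,305) in crop pixels, the mark towards the top, and the boss bore with its red button.

```bash
python3 -m crank '[{"grip":0,"x":0.0466,"y":-0.0036,"z":0.05,"wx":0,"wy":0,"wz":4.5},{"grip":0,"x":0.0466,"y":-0.0036,"z":0.08,"wx":0,"wy":0,"wz":4.5},{"grip":0,"x":0.0466,"y":-0.0036,"z":0.1,"wx":0,"wy":0,"wz":4.5},{"grip":0,"x":0.0466,"y":-0.0036,"z":0.1,"wx":0,"wy":0,"wz":4.5}]'
cat > m2.py <<'E'
from h import *
d=np.load("w3.npz"); W=(d["img"],d["K"],d["R"],d["o"])
f=lambda u:(270+u[0]/5,90+u[1]/5)
q=[f(u) for u in((195,120),(262,132),(228,325),(158,305))]
P=[plane(W,u,.089) for u in q]; c=np.mean(P,0); t=P[0]+P[1]-P[2]-P[3]; print("bar c",c,"dir",np.degrees(np.arctan2(t[1],t[0])),"len",np.linalg.norm(t)/2,np.linalg.norm(P[0]-P[1]))
C=cam("wrist"); np.savez("w4.npz",img=C[0],K=C[1],R=C[2],o=C[3]); print(proj(C,c))
cv2.imwrite("pics/w4.png",C[0][150:,160:480][...,::-1].repeat(2,0).repeat(2,1))
E
python3 m2.py
```

```text
t: 3.35
ee_pos: [0.5481, 0.0926, 0.1281]
ee_rot: [-0.002, 0.248, 0.969, -0.001]
ft_force: [0.5, -0.1, 0.5]
opening: 0.0427
finger_force: 0.0
bar c [0.55020818 0.09284299 0.089     ] dir 144.69106661770195 len 0.03213671182391317 0.011301269534597133
[318.08690978 238.85934946]
```

View pics/w4.png

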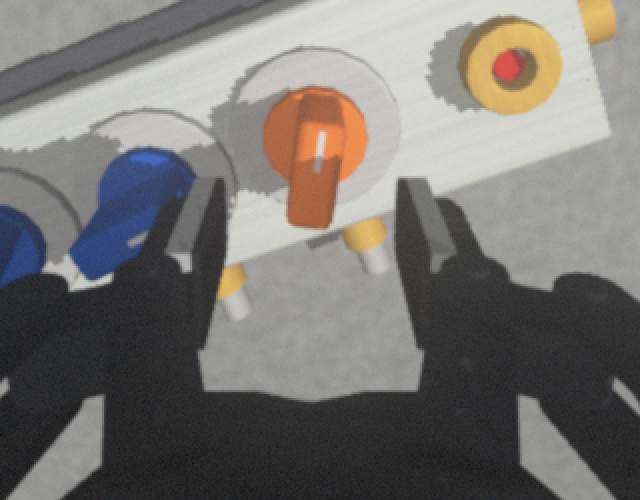

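The bar is well centred between the jaws at about (317,172) in the crop, leaning about 5° to the right, so it lies near 146°.

```bash
python3 - <<'E'
from h import *
L=lambda n:(lambda d:(d["img"],d["K"],d["R"],d["o"]))(np.load(n))
W,V=L("w3.npz"),L("w4.npz")
print("bar",tri([ray(W,(312.2,134.1)),ray(V,(318.4,236.5))]))
print("boss",tri([ray(W,(382.8,109)),ray(V,(160+511/2,150+65/2))]))
c=plane(V,(318.4,236.5),.089); s=env.read_state(); q=s["ee_rot"]; Rt=R.from_quat([q[1],q[2],q[3],q[0]]).as_matrix()
print(c,s["ee_pos"],"tool shift",Rt.T@(np.array([.5502,.0927,.082])-s["ee_pos"]))
a=plane(V,(160+312/2,150+225/2),.089);b=plane(V,(160+321.5/2,150+122/2),.089);t=b-a;print(np.degrees(np.arctan2(t[1],t[0])),np.degrees(np.arctan2(Rt[1,0],Rt[0,0])))
E
```

```text
bar (array([0.55033022, 0.09292332, 0.08562271]), [np.float64(7.143089327449314e-05), np.float64(7.143089327453442e-05)])
boss (array([0.55932405, 0.1608907 , 0.05474191]), [np.float64(0.00011695790311969207), np.float64(0.00011695790311966748)])
[0.54899039 0.09370812 0.089     ] [0.54942006 0.09303691 0.12983794] tool shift [-0.00090937  0.0001379   0.04783664]
146.7136891995013 151.30057464945102
```

```bash
python3 -m crank '[{"grip":0,"x":0,"y":0,"z":0.025,"wx":0,"wy":0,"wz":4.6},{"grip":0,"x":0,"y":0,"z":0.047,"wx":0,"wy":0,"wz":4.6},{"grip":0,"x":0,"y":0,"z":0.047,"wx":0,"wy":0,"wz":4.6},{"grip":-1,"x":0,"y":0,"z":0.047,"wx":0,"wy":0,"wz":4.6},{"grip":-1,"x":0,"y":0,"z":0.047,"wx":0,"wy":0,"wz":4.6},{"grip":-1,"x":0,"y":0,"z":0.047,"wx":0,"wy":0,"wz":4.6},{"grip":-1,"x":0,"y":0,"z":0.047,"wx":0,"wy":0,"wz":4.6},{"grip":-1,"x":0,"y":0,"z":0.047,"wx":0,"wy":0,"wz":4.6},{"grip":-1,"x":0,"y":0,"z":0.047,"wx":0,"wy":0,"wz":4.6}]' 30
```

```text
t: 4.3
ee_pos: [0.5506, 0.0927, 0.0851]
ee_rot: [0.001, 0.286, 0.958, 0.0]
ft_force: [-1.7, -1.9, 6.5]
opening: 0.0133
finger_force: 31.1
```

```bash
python3 -m crank '[{"grip":-1,"x":0,"y":0,"z":0,"wx":0,"wy":0,"wz":7},{"grip":-1,"x":0,"y":0,"z":0,"wx":0,"wy":0,"wz":14},{"grip":-1,"x":0,"y":0,"z":0,"wx":0,"wy":0,"wz":21},{"grip":-1,"x":0,"y":0,"z":0,"wx":0,"wy":0,"wz":28},{"grip":-1,"x":0,"y":0,"z":0,"wx":0,"wy":0,"wz":35},{"grip":-1,"x":0,"y":0,"z":0,"wx":0,"wy":0,"wz":42},{"grip":-1,"x":0,"y":0,"z":0,"wx":0,"wy":0,"wz":49},{"grip":-1,"x":0,"y":0,"z":0,"wx":0,"wy":0,"wz":55},{"grip":-1,"x":0,"y":0,"z":0,"wx":0,"wy":0,"wz":60},{"grip":-1,"x":0,"y":0,"z":0,"wx":0,"wy":0,"wz":60}]'; python3 -c "
from h import *
s=env.read_state();print(s['ft_force'],s['ft_torque'],s['joint_positions'].round(2),2*np.degrees(np.arctan2(s['ee_rot'][2],s['ee_rot'][1])))"
```

```text
t: 5.3
ee_pos: [0.5503, 0.0925, 0.0851]
ee_rot: [0.001, 0.728, 0.685, 0.0]
ft_force: [-1.9, -4.7, 7.1]
opening: 0.0133
finger_force: 31.3
[-1.88019093 -4.67426004  7.06689835] [-0.81069553  0.5113572  -0.03235294] [-0.09  0.61 -0.25  1.93  0.24  0.63 -0.55] 86.52067501048896
```

```bash
python3 -m crank '[{"grip":-1,"x":0,"y":0,"z":0,"wx":0,"wy":0,"wz":3},{"grip":-1,"x":0,"y":0,"z":0,"wx":0,"wy":0,"wz":5},{"grip":-1,"x":0,"y":0,"z":0,"wx":0,"wy":0,"wz":7},{"grip":-1,"x":0,"y":0,"z":0,"wx":0,"wy":0,"wz":8},{"grip":-1,"x":0,"y":0,"z":0,"wx":0,"wy":0,"wz":8}]'; python3 -c "
from h import *
s=env.read_state();print(s['ft_force'],s['ft_torque'],s['joint_positions'].round(2),2*np.degrees(np.arctan2(s['ee_rot'][2],s['ee_rot'][1])))"
```

```text
t: 5.8
ee_pos: [0.5503, 0.0927, 0.0852]
ee_rot: [0.001, 0.772, 0.635, 0.0]
ft_force: [-1.5, -3.8, 7.1]
opening: 0.0135
finger_force: 52.2
[-1.53925617 -3.80123407  7.12079071] [-0.87851318  0.49803493  1.3577948 ] [-0.12  0.61 -0.21  1.93  0.2   0.62 -0.65] 78.84735704407449
```

The torque rose to 1.36 N m, so the stop is reached. I relax slightly, release, rise and check.

```bash
python3 -m crank '[{"grip":-1,"x":0,"y":0,"z":0,"wx":0,"wy":0,"wz":-2.5},{"grip":0,"x":0,"y":0,"z":0,"wx":0,"wy":0,"wz":-2.5},{"grip":0,"x":0,"y":0,"z":0,"wx":0,"wy":0,"wz":-2.5},{"grip":0,"x":0,"y":0,"z":0,"wx":0,"wy":0,"wz":-2.5},{"grip":0,"x":0,"y":0,"z":-0.03,"wx":0,"wy":0,"wz":-2.5},{"grip":0,"x":0,"y":0,"z":-0.07,"wx":0,"wy":0,"wz":-2.5},{"grip":0,"x":-0.03,"y":0,"z":-0.11,"wx":0,"wy":0,"wz":-2.5},{"grip":0,"x":-0.07,"y":0,"z":-0.145,"wx":0,"wy":0,"wz":-2.5},{"grip":0,"x":-0.07,"y":0,"z":-0.145,"wx":0,"wy":0,"wz":-2.5}]'; cat > m3.py <<'E'
from h import *
C=cam("wrist"); np.savez("w5.npz",img=C[0],K=C[1],R=C[2],o=C[3])
u=proj(C,(.5502,.0927,.089)); print(u); img=C[0]
hsv=cv2.cvtColor(img,cv2.COLOR_RGB2HSV); w=cv2.inRange(hsv,(0,0,150),(180,120,255)); o=cv2.inRange(hsv,(3,150,60),(14,255,255))
x0,y0=(u-40).astype(int).clip(0); S=(slice(y0,y0+80),slice(x0,x0+80))
ct=max(cv2.findContours(o[S].copy(),cv2.RETR_EXTERNAL,cv2.CHAIN_APPROX_NONE)[0],key=cv2.contourArea)
h=np.zeros(o[S].shape,np.uint8); cv2.fillConvexPoly(h,cv2.convexHull(ct),1); h=cv2.erode(h,np.ones((3,3)))
ys,xs=np.nonzero(h&(w[S]>0)); q=np.float32(np.c_[xs+x0,ys+y0]); ln=cv2.fitLine(q,cv2.DIST_L2,0,.01,.01).ravel()
a=plane(C,ln[2:]-5*ln[:2],.089);z=plane(C,ln[2:]+5*ln[:2],.089);t=z-a;print(len(q),plane(C,q.mean(0),.089),np.degrees(np.arctan2(t[1],t[0])))
y1=max(0,y0-20);x1=max(0,x0-30)
cv2.imwrite("pics/w5.png",cv2.resize(img[y1:y1+120,x1:x1+150],None,fx=4,fy=4,interpolation=cv2.INTER_CUBIC)[...,::-1])
E
python3 m3.py
```

```text
t: 6.7
ee_pos: [0.5373, 0.0197, 0.2324]
ee_rot: [0.003, 0.761, 0.649, 0.002]
ft_force: [0.7, -0.2, 0.1]
opening: 0.0425
finger_force: 0.0
[314.98269816  99.8369268 ]
51 [0.55155099 0.10105873 0.089     ] -99.08442344413172
```

View pics/w5.png

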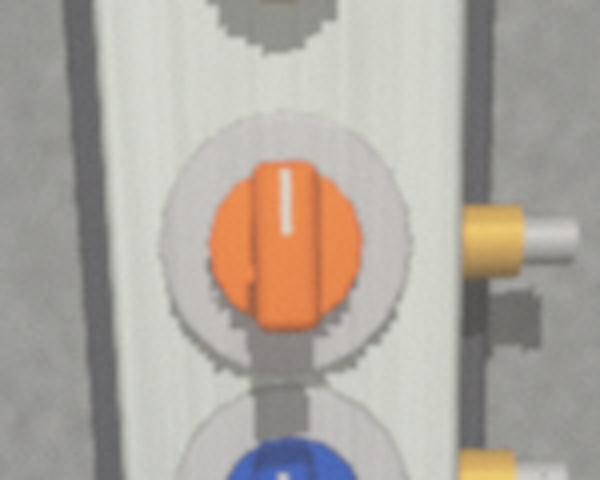

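The orange bar now lies along the row with its mark towards the boss, so the valve is closed. Its neighbour is at about (290,470) in the crop. Next, the stylus.

```bash
python3 -m crank '[{"grip":0,"x":-0.37,"y":0.003,"z":0.03,"wx":0,"wy":0,"wz":0},{"grip":0,"x":-0.37,"y":0.003,"z":0.03,"wx":0,"wy":0,"wz":0},{"grip":0,"x":-0.37,"y":0.003,"z":0.03,"wx":0,"wy":0,"wz":0},{"grip":0,"x":-0.37,"y":0.003,"z":0.03,"wx":0,"wy":0,"wz":0},{"grip":0,"x":-0.37,"y":0.003,"z":0.03,"wx":0,"wy":0,"wz":0},{"grip":0,"x":-0.37,"y":0.003,"z":0.03,"wx":0,"wy":0,"wz":0},{"grip":0,"x":-0.37,"y":0.003,"z":0.03,"wx":0,"wy":0,"wz":0},{"grip":0,"x":-0.37,"y":0.003,"z":0.03,"wx":0,"wy":0,"wz":0},{"grip":0,"x":-0.37,"y":0.003,"z":0.03,"wx":0,"wy":0,"wz":0},{"grip":0,"x":-0.37,"y":0.003,"z":0.03,"wx":0,"wy":0,"wz":0},{"grip":0,"x":-0.37,"y":0.003,"z":0.03,"wx":0,"wy":0,"wz":0}]'; cat > m4.py <<'E'
from h import *
L=lambda n:(lambda d:(d["img"],d["K"],d["R"],d["o"]))(np.load(n))
C=cam("wrist"); np.savez("w6.npz",img=C[0],K=C[1],R=C[2],o=C[3]); W=L("w2.npz"); A=cam("scene")
def top(C,guess):
    # far-from-base end of the grip: fit circle to the green top via brightness
    B,m=blobs(C[0],(45,110,40),(85,255,255)); print(B)
    return m
top(C,0)
u=proj(C,(.4895,-.2975,.089)).astype(int); print(u)
cv2.imwrite("pics/w6.png",cv2.resize(C[0][u[1]-50:u[1]+50,u[0]-60:u[0]+60],None,fx=5,fy=5,interpolation=cv2.INTER_CUBIC)[...,::-1])
s=env.read_state();print(s["joint_positions"].round(2),s["ee_pos"],2*np.degrees(np.arctan2(s['ee_rot'][2],s['ee_rot'][1])))
E
python3 m4.py
```

```text
t: 7.85
ee_pos: [0.4837, -0.3394, 0.1978]
ee_rot: [-0.001, 0.758, 0.652, 0.0]
ft_force: [-0.3, 1.2, 0.6]
opening: 0.0427
finger_force: 0.0
[(array([314. , 148.6]), [303, 133, 23, 30, 510])]
[314 144]
[ 0.67  0.5  -0.21  1.73  0.12  0.92  0.26] [ 0.48364707 -0.33974793  0.19827199] 81.39665657720144
```

View pics/w6.png

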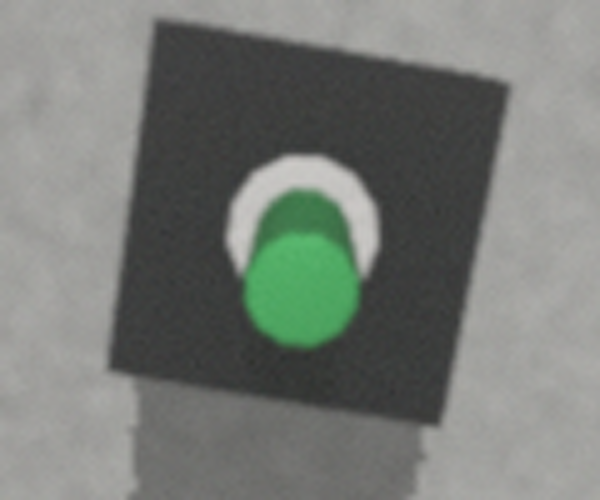

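The crop shows the grip's top disc centred at about (302,290), the flange at (304,229), and stand corners at (155,20), (510,85), (440,425), (108,370).

```bash
python3 - <<'E'
from h import *
L=lambda n:(lambda d:(d["img"],d["K"],d["R"],d["o"]))(np.load(n))
C=L("w6.npz");W=L("w2.npz"); f=lambda u:(254+(u[0]-2)/5,94+(u[1]-2)/5)
print("top",plane(C,f((302,290)),.119),"fl",plane(C,f((304,229)),.059),"stand",np.mean([plane(C,f(u),.055) for u in((155,20),(510,85),(440,425),(108,370))],0))
A,B=cam("scene"),cam("side")
print("tri top",tri([ray(C,f((302,290))),ray(W,(320.5,127))]))
print("tri mid-green", tri([ray(A,(208,194.3)),ray(B,(302,270.5))]),tri([ray(A,(208,194.3)),ray(C,(314,148.6))]))
s=env.read_state(); q=s["ee_rot"]; Rt=R.from_quat([q[1],q[2],q[3],q[0]]).as_matrix()
print("shift",Rt.T@(np.array([plane(C,f((302,290)),.119)[0],plane(C,f((302,290)),.119)[1],.096])-s["ee_pos"]),s["ee_pos"])
E
```

```text
top [ 0.48953592 -0.29782662  0.119     ] fl [ 0.48974542 -0.2972454   0.059     ] stand [ 0.48949163 -0.2980106   0.055     ]
tri top (array([ 0.48931371, -0.29850786,  0.11471936]), [np.float64(0.0001031930171513818), np.float64(0.00010319301715132395)])
tri mid-green (array([ 0.48849182, -0.29647744,  0.0923015 ]), [np.float64(0.0015584556326084986), np.float64(0.0015584556326084266)]) (array([ 0.48881411, -0.2973761 ,  0.09497916]), [np.float64(0.00210997916347265), np.float64(0.0021099791634726374)])
shift [ 0.04301417 -0.00033184  0.10244762] [ 0.48336878 -0.34042219  0.19843743]
```

```bash
python3 -m crank '[{"grip":0,"x":0.044,"y":0,"z":0.04,"wx":0,"wy":0,"wz":0},{"grip":0,"x":0.044,"y":0,"z":0.04,"wx":0,"wy":0,"wz":0},{"grip":0,"x":0.044,"y":0,"z":0.04,"wx":0,"wy":0,"wz":0},{"grip":0,"x":0.044,"y":0,"z":0.04,"wx":0,"wy":0,"wz":0}]'; cat > sh.py <<'E'
import sys
from h import *
s=env.read_state(); q=s["ee_rot"]; Rt=R.from_quat([q[1],q[2],q[3],q[0]]).as_matrix()
t=np.array([float(a) for a in sys.argv[1:4]]); print("shift",(Rt.T@(t-s["ee_pos"])).round(4),"tilt",(Rt[:,2]).round(4),"F",s["ft_force"].round(2),"dq",np.abs(s["dq"]).max().round(3))
E
python3 sh.py .4895 -.2978 .096
```

```text
t: 8.45
ee_pos: [0.4898, -0.2986, 0.1588]
ee_rot: [0.0, 0.759, 0.651, -0.0]
ft_force: [0.1, 0.1, 0.7]
opening: 0.0431
finger_force: 0.0
shift [ 0.0008 -0.0004  0.0628] tilt [ 4.e-04 -7.e-04 -1.e+00] F [0.07 0.06 0.73] dq 0.016
```

```bash
python3 -m crank '[{"grip":0,"x":0.001,"y":0,"z":0.03,"wx":0,"wy":0,"wz":0},{"grip":0,"x":0.001,"y":0,"z":0.062,"wx":0,"wy":0,"wz":0},{"grip":0,"x":0.001,"y":0,"z":0.062,"wx":0,"wy":0,"wz":0},{"grip":0,"x":0.001,"y":0,"z":0.062,"wx":0,"wy":0,"wz":0},{"grip":-1,"x":0.001,"y":0,"z":0.062,"wx":0,"wy":0,"wz":0},{"grip":-1,"x":0.001,"y":0,"z":0.062,"wx":0,"wy":0,"wz":0},{"grip":-1,"x":0.001,"y":0,"z":0.062,"wx":0,"wy":0,"wz":0},{"grip":-1,"x":0.001,"y":0,"z":0.062,"wx":0,"wy":0,"wz":0},{"grip":-1,"x":0.001,"y":0,"z":0.062,"wx":0,"wy":0,"wz":0},{"grip":-1,"x":0.001,"y":0,"z":0.062,"wx":0,"wy":0,"wz":0}]' 40; python3 sh.py .4895 -.2978 .096
```

```text
t: 9.45
ee_pos: [0.4903, -0.2977, 0.0977]
ee_rot: [0.001, 0.759, 0.651, 0.0]
ft_force: [-1.5, -0.4, 7.1]
opening: 0.0147
finger_force: 39.8
shift [-0.0002 -0.0008  0.0017] tilt [ 0.0019 -0.0013 -1.    ] F [-1.49 -0.36  7.08] dq 0.001
```

```bash
python3 -m crank '[{"grip":-1,"x":0,"y":0,"z":-0.02,"wx":0,"wy":0,"wz":0},{"grip":-1,"x":0,"y":0,"z":-0.05,"wx":0,"wy":0,"wz":0},{"grip":-1,"x":0,"y":0,"z":-0.08,"wx":0,"wy":0,"wz":0},{"grip":-1,"x":0.02,"y":0,"z":-0.105,"wx":0,"wy":0,"wz":0},{"grip":-1,"x":0.06,"y":0,"z":-0.112,"wx":0,"wy":0,"wz":0},{"grip":-1,"x":0.1,"y":0,"z":-0.112,"wx":0,"wy":0,"wz":0},{"grip":-1,"x":0.14,"y":0,"z":-0.112,"wx":0,"wy":0,"wz":0},{"grip":-1,"x":0.18,"y":0,"z":-0.112,"wx":0,"wy":0,"wz":0},{"grip":-1,"x":0.22,"y":0,"z":-0.112,"wx":0,"wy":0,"wz":0},{"grip":-1,"x":0.26,"y":0,"z":-0.112,"wx":0,"wy":0,"wz":0},{"grip":-1,"x":0.3,"y":0,"z":-0.112,"wx":0,"wy":0,"wz":0},{"grip":-1,"x":0.34,"y":0,"z":-0.112,"wx":0,"wy":0,"wz":0},{"grip":-1,"x":0.38,"y":0,"z":-0.112,"wx":0,"wy":0,"wz":0},{"grip":-1,"x":0.42,"y":0,"z":-0.112,"wx":0,"wy":0,"wz":0},{"grip":-1,"x":0.45,"y":0,"z":-0.112,"wx":0,"wy":0,"wz":0},{"grip":-1,"x":0.464,"y":-0.001,"z":-0.112,"wx":0,"wy":0,"wz":0},{"grip":-1,"x":0.464,"y":-0.001,"z":-0.112,"wx":0,"wy":0,"wz":0},{"grip":-1,"x":0.464,"y":-0.001,"z":-0.112,"wx":0,"wy":0,"wz":0}]'; python3 sh.py .5595 .1607 .15
python3 - <<'E'
from h import *
C=cam("wrist"); s=env.read_state(); p=s["ee_pos"]; tip=p-[0,0,.0847]; print(proj(C,tip),proj(C,(.5595,.1607,.059)))
cv2.imwrite("pics/w7.png",cv2.resize(C[0][160:360,200:440],None,fx=3,fy=3,interpolation=cv2.INTER_CUBIC)[...,::-1])
E
```

```text
t: 11.25
ee_pos: [0.5592, 0.16, 0.2083]
ee_rot: [0.0, 0.759, 0.651, -0.0]
ft_force: [0.7, -0.2, -1.3]
opening: 0.0152
finger_force: 39.3
shift [0.0008 0.0002 0.0583] tilt [-2.0e-04 -1.3e-03 -1.0e+00] F [ 0.72 -0.18 -1.33] dq 0.02
[314.85103268 209.20863995] [314.90461987 183.67013315]
```

View pics/w7.png

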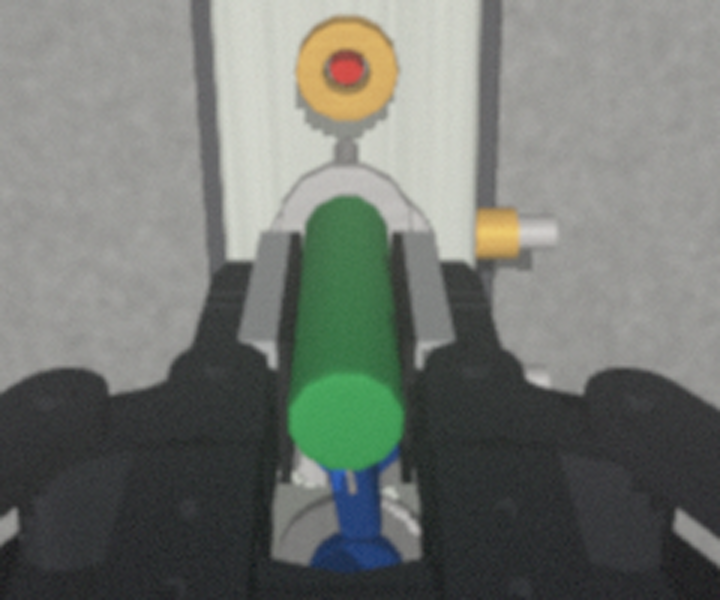

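The stylus sits upright in the jaws. Its tip is at about (346,145) in the crop, and the boss at (347,69) is where I predicted. Descending to press.

```bash
python3 -m crank '[{"grip":-1,"x":0.001,"y":0,"z":0.03,"wx":0,"wy":0,"wz":0},{"grip":-1,"x":0.001,"y":0,"z":0.055,"wx":0,"wy":0,"wz":0},{"grip":-1,"x":0.001,"y":0,"z":0.062,"wx":0,"wy":0,"wz":0},{"grip":-1,"x":0.001,"y":0,"z":0.066,"wx":0,"wy":0,"wz":0},{"grip":-1,"x":0.001,"y":0,"z":0.068,"wx":0,"wy":0,"wz":0}]'; python3 sh.py .5595 .1607 .1327
```

```text
t: 11.8
ee_pos: [0.5599, 0.1619, 0.1409]
ee_rot: [0.0, 0.759, 0.651, 0.0]
ft_force: [-0.1, -0.2, 0.6]
opening: 0.0152
finger_force: 39.3
shift [-0.0013 -0.0002  0.0082] tilt [ 8.e-04  0.e+00 -1.e+00] F [-0.13 -0.22  0.63] dq 0.043
```

```bash
python3 -m crank '[{"grip":-1,"x":-0.001,"y":0,"z":0.003,"wx":0,"wy":0,"wz":0},{"grip":-1,"x":-0.001,"y":0,"z":0.006,"wx":0,"wy":0,"wz":0},{"grip":-1,"x":-0.001,"y":0,"z":0.008,"wx":0,"wy":0,"wz":0},{"grip":-1,"x":-0.001,"y":0,"z":0.01,"wx":0,"wy":0,"wz":0},{"grip":-1,"x":-0.001,"y":0,"z":0.01,"wx":0,"wy":0,"wz":0}]'; python3 sh.py .5595 .1607 .1327
```

```text
t: 12.3
ee_pos: [0.5603, 0.1619, 0.132]
ee_rot: [0.001, 0.759, 0.651, 0.001]
ft_force: [-0.5, -1.5, 14.9]
opening: 0.0151
finger_force: 40.8
shift [-0.0013 -0.0006 -0.0007] tilt [ 2.8e-03  6.0e-04 -1.0e+00] F [-0.51 -1.52 14.95] dq 0.005
```

The push is 15 N, against 3.5 N for the spring at full travel, and the height matches bottomed out. I hold it, then rise.

```bash
python3 -m crank '[{"grip":-1,"x":0,"y":0,"z":0,"wx":0,"wy":0,"wz":0},{"grip":-1,"x":0,"y":0,"z":0,"wx":0,"wy":0,"wz":0},{"grip":-1,"x":0,"y":0,"z":0,"wx":0,"wy":0,"wz":0},{"grip":-1,"x":0,"y":0,"z":0,"wx":0,"wy":0,"wz":0},{"grip":-1,"x":0,"y":0,"z":0,"wx":0,"wy":0,"wz":0},{"grip":-1,"x":0,"y":0,"z":0,"wx":0,"wy":0,"wz":0},{"grip":-1,"x":0,"y":0,"z":0,"wx":0,"wy":0,"wz":0},{"grip":-1,"x":0,"y":0,"z":0,"wx":0,"wy":0,"wz":0},{"grip":-1,"x":0,"y":0,"z":0,"wx":0,"wy":0,"wz":0},{"grip":-1,"x":0,"y":0,"z":0,"wx":0,"wy":0,"wz":0}]'; python3 sh.py .4898 -.2977 .21
```

```text
t: 13.3
ee_pos: [0.5602, 0.1619, 0.1321]
ee_rot: [0.001, 0.759, 0.651, 0.001]
ft_force: [-1.7, -0.3, 15.3]
opening: 0.015
finger_force: 40.8
shift [-0.4648  0.0006 -0.0784] tilt [ 2.9e-03  6.0e-04 -1.0e+00] F [-1.72 -0.3  15.28] dq 0.002
```

```bash
python3 -m crank '[{"grip":-1,"x":0,"y":0,"z":-0.02,"wx":0,"wy":0,"wz":0},{"grip":-1,"x":0,"y":0,"z":-0.05,"wx":0,"wy":0,"wz":0},{"grip":-1,"x":-0.01,"y":0,"z":-0.08,"wx":0,"wy":0,"wz":0},{"grip":-1,"x":-0.05,"y":0,"z":-0.08,"wx":0,"wy":0,"wz":0},{"grip":-1,"x":-0.09,"y":0,"z":-0.08,"wx":0,"wy":0,"wz":0},{"grip":-1,"x":-0.13,"y":0,"z":-0.08,"wx":0,"wy":0,"wz":0},{"grip":-1,"x":-0.17,"y":0,"z":-0.08,"wx":0,"wy":0,"wz":0},{"grip":-1,"x":-0.21,"y":0,"z":-0.08,"wx":0,"wy":0,"wz":0},{"grip":-1,"x":-0.25,"y":0,"z":-0.08,"wx":0,"wy":0,"wz":0},{"grip":-1,"x":-0.29,"y":0,"z":-0.08,"wx":0,"wy":0,"wz":0},{"grip":-1,"x":-0.33,"y":0,"z":-0.08,"wx":0,"wy":0,"wz":0},{"grip":-1,"x":-0.37,"y":0,"z":-0.08,"wx":0,"wy":0,"wz":0},{"grip":-1,"x":-0.41,"y":0,"z":-0.08,"wx":0,"wy":0,"wz":0},{"grip":-1,"x":-0.445,"y":0,"z":-0.08,"wx":0,"wy":0,"wz":0},{"grip":-1,"x":-0.464,"y":0,"z":-0.08,"wx":0,"wy":0,"wz":0},{"grip":-1,"x":-0.464,"y":0,"z":-0.08,"wx":0,"wy":0,"wz":0},{"grip":-1,"x":-0.464,"y":0,"z":-0.08,"wx":0,"wy":0,"wz":0},{"grip":-1,"x":-0.464,"y":0,"z":-0.08,"wx":0,"wy":0,"wz":0}]'; python3 sh.py .4898 -.2977 .0985
python3 - <<'E'
from h import *
C=cam("wrist"); s=env.read_state(); p=s["ee_pos"]; print(proj(C,p-[0,0,.0847]),proj(C,(.4896,-.2977,.055)),proj(C,p+[0,0,.0213]))
cv2.imwrite("pics/w8.png",cv2.resize(C[0][140:360,200:440],None,fx=2.5,fy=2.5,interpolation=cv2.INTER_CUBIC)[...,::-1])
E
```

```text
t: 15.1
ee_pos: [0.4891, -0.2955, 0.2103]
ee_rot: [-0.0, 0.758, 0.652, 0.0]
ft_force: [-0.1, 0.5, -0.3]
opening: 0.0153
finger_force: 39.2
shift [-0.0022  0.001   0.1118] tilt [ 1.e-04  8.e-04 -1.e+00] F [-0.1   0.47 -0.28] dq 0.007
[314.71209871 208.68717819] [315.6244939  185.33460622] [314.41865954 301.08170995]
```

View pics/w8.png

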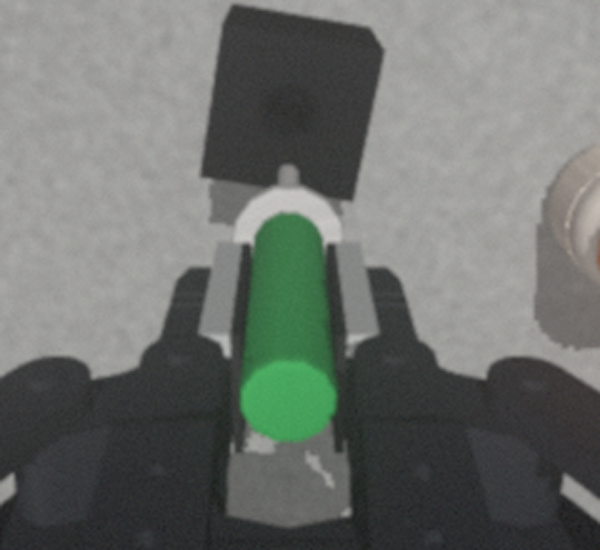

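The hole is at about (290,110) in the crop and the tip at (288,172), both as predicted. Lowering with a 2 mm correction.

```bash
python3 -m crank '[{"grip":-1,"x":-0.002,"y":0.001,"z":0.03,"wx":0,"wy":0,"wz":0},{"grip":-1,"x":-0.002,"y":0.001,"z":0.055,"wx":0,"wy":0,"wz":0},{"grip":-1,"x":-0.002,"y":0.001,"z":0.075,"wx":0,"wy":0,"wz":0},{"grip":-1,"x":-0.002,"y":0.001,"z":0.09,"wx":0,"wy":0,"wz":0},{"grip":-1,"x":-0.002,"y":0.001,"z":0.1,"wx":0,"wy":0,"wz":0},{"grip":-1,"x":-0.002,"y":0.001,"z":0.106,"wx":0,"wy":0,"wz":0},{"grip":-1,"x":-0.002,"y":0.001,"z":0.109,"wx":0,"wy":0,"wz":0},{"grip":-1,"x":-0.002,"y":0.001,"z":0.109,"wx":0,"wy":0,"wz":0}]'; python3 sh.py .4898 -.2977 .0977
```

```text
t: 15.95
ee_pos: [0.4896, -0.299, 0.1015]
ee_rot: [0.0, 0.759, 0.651, 0.0]
ft_force: [-0.3, 0.1, -1.0]
opening: 0.015
finger_force: 39.2
shift [0.0013 0.0001 0.0038] tilt [ 2.e-04 -1.e-04 -1.e+00] F [-0.34  0.1  -0.98] dq 0.011
```

```bash
python3 -m crank '[{"grip":-1,"x":0.001,"y":0,"z":0.002,"wx":0,"wy":0,"wz":0},{"grip":-1,"x":0.001,"y":0,"z":0.004,"wx":0,"wy":0,"wz":0},{"grip":-1,"x":0.001,"y":0,"z":0.005,"wx":0,"wy":0,"wz":0},{"grip":-1,"x":0.001,"y":0,"z":0.005,"wx":0,"wy":0,"wz":0}]'; python3 sh.py .4898 -.2977 .0977
```

```text
t: 16.35
ee_pos: [0.4899, -0.2982, 0.0976]
ee_rot: [0.001, 0.759, 0.651, 0.0]
ft_force: [-2.3, 2.1, 12.0]
opening: 0.0149
finger_force: 40.6
shift [ 0.0005 -0.0002 -0.0001] tilt [ 1.3e-03 -7.0e-04 -1.0e+00] F [-2.27  2.06 12.05] dq 0.002
```

The flange is seated: 12 N, at the same height as when grasped. Release, rise and look.

```bash
python3 -m crank '[{"grip":-1,"x":0,"y":0,"z":-0.001,"wx":0,"wy":0,"wz":0},{"grip":0,"x":0,"y":0,"z":-0.001,"wx":0,"wy":0,"wz":0},{"grip":0,"x":0,"y":0,"z":-0.001,"wx":0,"wy":0,"wz":0},{"grip":0,"x":0,"y":0,"z":-0.001,"wx":0,"wy":0,"wz":0},{"grip":0,"x":0,"y":0,"z":-0.03,"wx":0,"wy":0,"wz":0},{"grip":0,"x":0,"y":0,"z":-0.07,"wx":0,"wy":0,"wz":0},{"grip":0,"x":-0.02,"y":0,"z":-0.1,"wx":0,"wy":0,"wz":0},{"grip":0,"x":-0.05,"y":0,"z":-0.1,"wx":0,"wy":0,"wz":0},{"grip":0,"x":-0.05,"y":0,"z":-0.1,"wx":0,"wy":0,"wz":0},{"grip":0,"x":-0.05,"y":0,"z":-0.1,"wx":0,"wy":0,"wz":0}]'
python3 - <<'E'
from h import *
C=cam("wrist"); A=cam("scene"); B=cam("side")
u=proj(C,(.4896,-.2977,.089)).astype(int); x,y=u
b,m=blobs(C[0],(45,110,40),(85,255,255)); print(b,"pred top",proj(C,(.4896,-.2977,.119)))
for I in(A,B): print(blobs(I[0],(45,120,50),(80,255,255),30)[0],blobs(I[0],(3,150,120),(14,255,255))[0][:2])
cv2.imwrite("pics/w9.png",cv2.resize(C[0][y-50:y+50,x-60:x+60],None,fx=5,fy=5,interpolation=cv2.INTER_CUBIC)[...,::-1])
E
```

```text
t: 17.35
ee_pos: [0.4813, -0.3481, 0.1959]
ee_rot: [-0.0, 0.76, 0.65, -0.0]
ft_force: [-0.1, 1.3, -0.8]
opening: 0.0427
finger_force: 0.0
[(array([315.7, 137. ]), [305, 123, 23, 28, 485])] pred top [315.38142672 137.94315744]
[(array([207.9, 194.5]), [204, 188, 9, 14, 65])] [(array([360.9, 204.5]), [355, 198, 13, 14, 136]), (array([177.3, 252. ]), [166, 242, 23, 21, 367])]
[(array([302.2, 270.9]), [298, 260, 9, 23, 158])] [(array([322.3, 176.4]), [316, 167, 12, 16, 56]), (array([370.6, 313.9]), [359, 302, 27, 18, 123])]
```

View pics/w9.png

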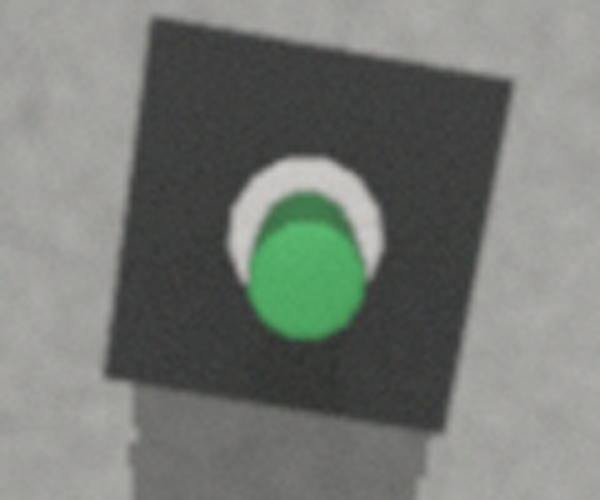

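The stylus stands upright with its flange flat (centre about (306,232)), in the same place as before in all views. Handing in.

```bash
python3 -c "
from station import env
print(env.close_job())"
```

```text
the job is handed in; nothing more can be done
None
```

I turned the orange valve to its stop, held the bleed button fully down with the stylus for about a second, and put the stylus back upright and fully home. The job was handed in at about 17.5 s of the 61 s allowed.

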